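# Fill the bottle mixer and jog it

### The arm

A 6-joint arm with a two-finger parallel gripper is mounted at the origin on the work surface. World frame = base frame: x ahead of the robot, y to its left, z up, the work surface at z = 0. Lengths are in mm, angles in rad, forces in N, time in s.
With the tool pointing down it reaches from about 350 to 775 mm from the base axis. Payload 7.3 kg.
Tool frame: the origin (TCP) lies midway between the tips of the shut fingers; the grasp point (between the pads) lies 19 mm behind it; z points along the fingers, y is the line along which they close (so a half turn about z gives the same grasp; the last joint's range is limited). The gripper opens to 92 mm and grips with 3 to 60 N. Pads are 19 mm wide; open, the fingers measure 130 mm over their backs; the gripper's body (75 mm by 190 mm) begins 47 mm behind the grasp point.
Start: joints at [1.083, 0.342, 1.524, -0, 1.275, -0.146], TCP at [175.958, 494.655, 226.741] pointing down, gripper open.
Joint ranges: [-2.53, 2.53], [-0.77, 2.02], [0.04, 2.7], [-1, 4.14], [0.28, 2.66], [-3.11, 3.11]. Speed limits (rad/s): [2.57, 2.57, 3.14, 3.14, 3.14, 3.14].

### API

Orientations are given as [roll, pitch, yaw] about the fixed x, y, z axes, in that order (R = Rz(yaw) Ry(pitch) Rx(roll)).
In Python, from plant import readout, vision, order, models gives the robot as it stands. The module is installed in compiled form; this text tells all that it offers.
- The arm moves only by the tool step_arm, never from a script. Its argument "series" is text: rows parted by semicolons, each of 7 numbers parted by spaces: the gripper's target within -1 to 1 (shut at 1, half-way at 0, fully open at -1), then the shift along the tool's x, y, z each as a share of 80 mm, from -1 to 1, then the turn, a rotation vector about the tool's x, y, z each as a share of 2 pi rad, from -1 to 1. In form: jaw x y z ax ay az; .... A call has 1 to 20 rows; each row is the pose to reach, as a shift and turn from the pose commanded when the call began, along the tool's axes at that moment, turning the shorter way round; what a row does not reach only later rows make up. A row lasts 1/10 s, in which the tool goes at most 50 mm and 8.59 degrees, less where a joint would pass 70% of its speed; a pose out of reach is approached as far as the arm can. A call with a number of a shift or a turn outside -1 to 1 is refused whole. A call with a gripper value outside its range is refused whole. The fingers move at their own pace and stop on an object; the grip force is fixed at half the most. Time passes only in rows, so rows that repeat a pose let the fingers close. It gives the time, the measured TCP pose, the force, the opening and the grip force at its end, in the units of the state.
- readout.get_obs(): the state, without advancing time (a new reading comes with each control period).
- vision.capture(name): name is "side" or "top"; returns a dict with "frame" (480x640x3 uint8, red, green, blue), "depth" (480x640 float32, mm along the optical axis (not along the pixel's ray), 0 where there is no reading), "fovy" (degrees; the focal length in pixels is half the picture's height over the tangent of half this angle, whatever the lens; pixels are square), "cx", "cy" (the principal point, pixels), "rvec" (rotation vector, rad) and "tvec" (3), from world to camera coordinates, as OpenCV has them. Camera axes: x right, y down, z forward; pixel columns grow to the right and rows downward; lengths in mm; the calibration is good to about 2 mm. A picture is of the moment at which its call begins.
- order.close_job(): hands the job in; it is judged then, once.
Trained networks look in a picture, given as the dict that the camera call returned (one of the last four; its "shot" number tells which), for a name from the list of things; names that differ only in an ending like _2 or _b are one class to them, and where a whole thing is asked for, a point or a joint stands for the part that bears it (a point fixed in the world has none). Each returns a list of dicts, best first, with "p" (0 to 1); they miss things now and then, are a little off and sometimes report something else, mostly with a low value. They report only what shows in the picture. A call takes as long as a camera call. They do not tell look-alikes from the thing itself.
- models.look_for(picture, thing): "position" ([column, row] in pixels, amid what is visible of it).
- models.pinpoint(picture, thing): "position" ([column, row] in pixels: a listed point, or the origin of a listed thing).
The state is a dict: "time": time; "joint_positions": joint angles; "dq": joint speeds; "tau": joint torques, N m; "tool_pos": TCP position; "tcp_rot": TCP orientation; "contact_force": force on the tool from outside, world axes, zero at the start; "moment": the same for the moment, N m; "grip_width": finger opening in mm; "finger_force": force on a finger pad.
Only numpy, scipy, OpenCV 4.12 (cv2) and the standard library are available. Lean on these libraries where they do the work, as an engineer would, in place of code of your own. Each camera call takes 0.05 s, during which the arm holds its last target. There are 200 camera calls.

### The job

Put the three dropper bottles that stand on the table into the round cup of the mixer, so that all seven stand upright on its floor, packed as one in the middle with six round it. Then tilt the mixer's lever fully to the robot's left, hold it there for about a second, and let it spring back upright. Leave the jar and the tin where they are.

Things in the scene. Friction and masses are not known exactly. Their poses are not given: they have to be found in the camera images.
- mixer: Bench mixer, fixed: grey box 285 mm (its x) by 170 mm (its y), top 55 mm above the table. Origin on the table under the cup's axis; the box reaches from 194 mm towards the robot (its -x) to 91 mm away from it. Its x axis points away from the robot, give or take 0.3 rad, its y axis to the robot's left.
- cup_floor (a point): Centre of the inner floor of the round open aluminium cup fixed on the mixer, 64 mm above the table: straight wall, inner diameter 143 mm, wall 4 mm, rim 35 mm above the inner floor. Seven bottles fit only as one in the middle with six round it (centres about 46 mm apart), with little to spare. This frame's yaw means nothing.
- lever (a joint): Tilt of the mixer's momentary lever, rad: 0 upright, positive to the robot's left (the mixer's +y), stops at -0.5 and +0.5. A spring of 0.6 N m/rad brings it back upright when let go (about 5 N at the ball at full tilt).
- lever_ball (a point): Centre of the black ball (18 mm across) on top of the lever. The lever stands on the mixer 135 mm in front of the cup's axis, on the robot's side; its pivot is 58 mm above the table and the ball's centre 56 mm above the pivot; the steel rod is 8 mm thick. It tilts left and right only.
- bottle1_mid (a point): Dropper bottle (seven alike, 90 g): amber cylinder 44 mm across, 58 mm high, foot bevelled (37 mm across, full width 6 mm up), shoulder up to 64 mm, then a slim straight black cap 18 mm across from 64 mm to the top at 98 mm. Point on its axis, half-way up (49 mm above its underside); z is its axis. Starts already standing in the cup, in the ring; the four there leave free the middle and two opposite ring places.
- bottle2_mid (a point): Dropper bottle (seven alike, 90 g): amber cylinder 44 mm across, 58 mm high, foot bevelled (37 mm across, full width 6 mm up), shoulder up to 64 mm, then a slim straight black cap 18 mm across from 64 mm to the top at 98 mm. Point on its axis, half-way up (49 mm above its underside); z is its axis. Starts already standing in the cup, in the ring; the four there leave free the middle and two opposite ring places.
- bottle3_mid (a point): Dropper bottle (seven alike, 90 g): amber cylinder 44 mm across, 58 mm high, foot bevelled (37 mm across, full width 6 mm up), shoulder up to 64 mm, then a slim straight black cap 18 mm across from 64 mm to the top at 98 mm. Point on its axis, half-way up (49 mm above its underside); z is its axis. Starts already standing in the cup, in the ring; the four there leave free the middle and two opposite ring places.
- bottle4_mid (a point): Dropper bottle (seven alike, 90 g): amber cylinder 44 mm across, 58 mm high, foot bevelled (37 mm across, full width 6 mm up), shoulder up to 64 mm, then a slim straight black cap 18 mm across from 64 mm to the top at 98 mm. Point on its axis, half-way up (49 mm above its underside); z is its axis. Starts already standing in the cup, in the ring; the four there leave free the middle and two opposite ring places.
- bottle5_mid (a point): Dropper bottle (seven alike, 90 g): amber cylinder 44 mm across, 58 mm high, foot bevelled (37 mm across, full width 6 mm up), shoulder up to 64 mm, then a slim straight black cap 18 mm across from 64 mm to the top at 98 mm. Point on its axis, half-way up (49 mm above its underside); z is its axis. Starts standing on the table, to the left or right of the mixer.
- bottle6_mid (a point): Dropper bottle (seven alike, 90 g): amber cylinder 44 mm across, 58 mm high, foot bevelled (37 mm across, full width 6 mm up), shoulder up to 64 mm, then a slim straight black cap 18 mm across from 64 mm to the top at 98 mm. Point on its axis, half-way up (49 mm above its underside); z is its axis. Starts standing on the table, to the left or right of the mixer.
- bottle7_mid (a point): Dropper bottle (seven alike, 90 g): amber cylinder 44 mm across, 58 mm high, foot bevelled (37 mm across, full width 6 mm up), shoulder up to 64 mm, then a slim straight black cap 18 mm across from 64 mm to the top at 98 mm. Point on its axis, half-way up (49 mm above its underside); z is its axis. Starts standing on the table, to the left or right of the mixer.
- jar_mid (a point): Bystander standing among the bottles: clear jar with white lid, 58 mm across, 54 mm high, no slim cap. Point half-way up.
- tin_mid (a point): Bystander standing among the bottles: low round metal tin, 53 mm across, 30 mm high. Point half-way up.
Things that resemble listed ones, but are neither listed nor needed, are in the scene too. Leave any blue look-alike of the part that bears bottle6_mid alone.

How it is judged:
By the outcome, as a careful person would: the job done as asked, in the order asked, and still so for the second after the job is handed in, with the robot touching nothing.
It also fails if it takes over 72 s, if anything falls off the work surface, if the arm or the gripper's body presses on something with over 40 N, if the wrist force passes 120 N, or if a joint passes its speed limit or range.

## Working session

There is one attempt and no reset: what is moved stays moved. The work goes in short steps, Python scripts to look and compute and a tool call to move; the robot and the scene stay as the last step left them, time stands still between calls to the robot, and variables do not carry over. Pictures are saved under pics/ and viewed, at most 10 in all, crops included, and the job is handed in when it is done.

Besides the shell and the picture viewer there is one more tool, called after "Call:" as name(argument=value, ...) on one line, values as JSON. step_arm: Moves the arm, as the interface text tells. Shift numbers are shares of 80 mm and turn numbers shares of 2 pi rad, none past 1 either way. Its arguments: {"type":"object","properties":{"series":{"type":"string"}},"required":["series"]}

```bash
mkdir -p pics; cat > h.py <<'E'
import numpy as np, cv2
from plant import readout, vision, order, models
def cam(c):
    h=c["frame"].shape[0]; f=h/2/np.tan(np.radians(c["fovy"])/2)
    R=cv2.Rodrigues(np.array(c["rvec"],float))[0]; return f,R,np.array(c["tvec"],float).ravel()
def at_z(c,p,z):
    f,R,t=cam(c); d=R.T@np.array([(p[0]-c["cx"])/f,(p[1]-c["cy"])/f,1]); o=-R.T@t
    return o+d*(z-o[2])/d[2]
def proj(c,P):
    f,R,t=cam(c); q=R@np.array(P,float)+t; return [c["cx"]+f*q[0]/q[2],c["cy"]+f*q[1]/q[2]]
def cloud(c):
    f,R,t=cam(c); d=c["depth"]; v,u=np.mgrid[:d.shape[0],:d.shape[1]]
    P=np.stack([(u-c["cx"])/f*d,(v-c["cy"])/f*d,d],-1)
    W=(P-t)@R; W[d<=0]=np.nan; return W
def save(c,n): cv2.imwrite(f"pics/{n}.png",c["frame"][:,:,::-1])
E
python3 - <<'E'
from h import *
np.set_printoptions(precision=1,suppress=True)
for n in("top","side"):
    c=vision.capture(n); save(c,n+"0"); f,R,t=cam(c); print(n,f,-R.T@t,R[2])
    for th,z in(("bottle5_mid",49),("bottle1_mid",113),("jar_mid",27),("tin_mid",15),("lever_ball",114),("cup_floor",64),("mixer",0)):
        for r in models.pinpoint(c,th)[:9]: print(th,round(r["p"],2),np.array(r["position"]),at_z(c,r["position"],z))
o=readout.get_obs(); print(o["tool_pos"],o["tcp_rot"],o["grip_width"],o["time"])
E
```

```text
top 489.66496540360316 [ 374.   -26.8 1136.3] [ 0.2  0.  -1. ]
bottle5_mid 0.86 [458.8 232.9] [ 561.  -341.8   49. ]
bottle1_mid 0.95 [313.9 217.9] [584.7 -17.1 113. ]
jar_mid 0.7 [158.7 242.5] [547.5 341.   27. ]
jar_mid 0.56 [436.5 290.4] [ 433.8 -291.3   27. ]
tin_mid 0.83 [166.9 283.4] [454.3 321.9  15. ]
lever_ball 0.61 [318.8 264.1] [485.6 -26.8 114. ]
lever_ball 0.44 [157.4 239.5] [540.4 315.2 114. ]
cup_floor 0.59 [327.7 206.5] [620.6 -47.7  64. ]
mixer 0.47 [448.1 199.9] [ 649.1 -334.9    0. ]
side 494.71020785875425 [ 194.1 -487.5  823.9] [ 0.4  0.5 -0.8]
bottle5_mid 0.72 [432.8 388.8] [ 563.8 -343.7   49. ]
bottle1_mid 0.87 [323.7 231.8] [593.3 -11.  113. ]
jar_mid 0.65 [220.3 173.2] [557.1 337.7  27. ]
tin_mid 0.73 [185.5 195.7] [459.2 330.8  15. ]
lever_ball 0.57 [278.8 263.3] [481.1 -23.3 114. ]
cup_floor 0.94 [341.6 250.8] [618.8 -38.4  64. ]
mixer 0.97 [339.2 272.6] [613.9 -42.6   0. ]
[176.  494.7 226.7] [3.1 0.  2.8] 92.00313643188984 0.8
```

View pics/top0.png

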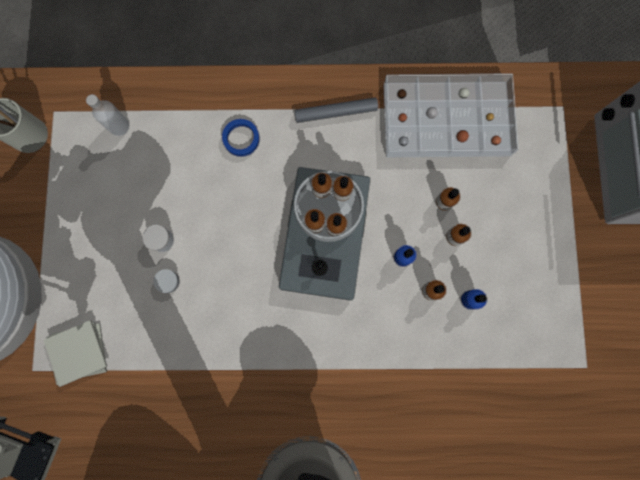

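View pics/side0.png

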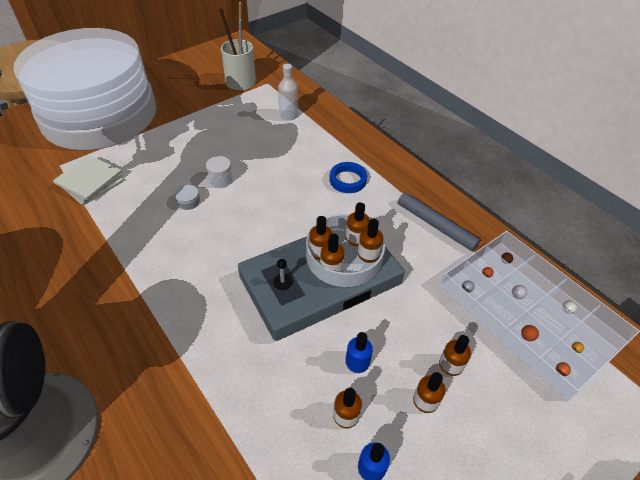

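Top view: amber bottles stand on the table near (451,197), (461,234) and (435,290). Blue look-alikes are at (405,256) and (474,299). The four bottles in the cup form two pairs, one far and one near. Next I measure with depth.

```bash
cat >> h.py <<'E'
def clusters(c,lo,hi,box,minpx=6):
    W=cloud(c); m=(W[...,2]>lo)&(W[...,2]<hi)&(W[...,0]>box[0])&(W[...,0]<box[1])&(W[...,1]>box[2])&(W[...,1]<box[3])
    n,l,s,_=cv2.connectedComponentsWithStats(m.astype(np.uint8)); out=[]
    for i in range(1,n):
        if s[i,4]>=minpx:
            P=W[l==i]; out.append((s[i,4],P.mean(0),np.ptp(P,axis=0),c["frame"][l==i].mean(0)))
    return out
def circ(P):
    from scipy.optimize import least_squares
    return least_squares(lambda q:np.hypot(P[:,0]-q[0],P[:,1]-q[1])-q[2],[*P[:,:2].mean(0),70],loss="soft_l1").x
E
python3 - <<'E'
from h import *
np.set_printoptions(precision=1,suppress=True)
for n in("top","side"):
    c=vision.capture(n); W=cloud(c); print(n)
    for b,lo,hi in(((350,720,-450,-200),90,104),((540,700,-130,50),152,170),((400,560,-130,50),108,130)):
        for k in clusters(c,lo,hi,b): print(k[0],k[1],k[2])
    m=(abs(W[...,2]-99)<3)&(abs(W[...,0]-620)<90)&(abs(W[...,1]+43)<90)
    P=W[m]; q=circ(P); r=np.hypot(*(P[:,:2]-q[:2]).T); P=P[abs(r-73)<5]; print("rim",circ(P),len(P))
    m=(abs(W[...,2]-55)<2.5)&(abs(W[...,0]-570)<170)&(abs(W[...,1]+43)<150)
    print("box",cv2.minAreaRect(W[m][:,:2].astype(np.float32)))
E
```

```text
top
59 [ 642.7 -324.4   97.4] [18.3 15.9 10.2]
63 [ 558.9 -344.1   97.1] [16.9 16.6 11.2]
56 [ 511.5 -220.9   97.1] [17.2 15.1  8.2]
60 [ 433.7 -283.4   96.9] [15.  17.9  9.6]
63 [ 413.4 -370.6   96.8] [16.9 17.1 10.2]
68 [659.5 -34.6 161.2] [19.1 16.5 12.8]
65 [652.1 -80.  160.6] [16.5 16.4 13.6]
64 [580.1 -18.7 161.1] [17.7 14.4 12.5]
64 [571.5 -65.2 160.7] [17.6 16.2 12.3]
8 [559.4 -18.2 114.2] [ 1.3  6.5 10.4]
73 [555.4 -65.  121.6] [ 9.8 33.9 20.6]
59 [483.7 -28.8 119.6] [16.3 16.8 13.8]
rim [617.3 -49.8  73.1] 347
box ((565.7296752929688, -41.68499755859375), (169.024169921875, 283.4647521972656), 81.15988159179688)
side
97 [ 510.8 -219.5   96.4] [17.8 17.2 10.3]
100 [ 642.2 -323.    96.4] [18.7 16.3 10.1]
115 [ 558.2 -342.9   96.6] [16.8 16.4  9.8]
120 [ 433.  -281.9   96.5] [17.6 17.  11.3]
137 [ 412.6 -369.    96.9] [17.4 17.1  9.5]
79 [659.1 -33.5 159.6] [18.5 18.2 11.6]
80 [579.7 -17.9 159.6] [17.6 16.7 13.4]
84 [651.7 -79.4 159.7] [18.2 17.1 12.9]
88 [571.  -64.5 159.6] [17.8 18.8 11. ]
121 [555.4 -66.2 118.9] [ 9.4 34.6 20.2]
78 [482.8 -28.5 117.9] [16.  16.  15.5]
rim [617.4 -47.1  73.2] 366
box ((565.6334838867188, -39.68743133544922), (169.16712951660156, 282.58544921875), 80.99156951904297)
```

```bash
cat >> h.py <<'E'
def plan(start,psi,legs):
    """legs: (xyz, psi, jaw, extra rows); prints one series per call, assuming tool down"""
    p=np.array(start,float)
    for tgt,ps,jaw,ex in legs:
        d=np.array(tgt,float)-p
        for n in range(1,30):
            dp=(ps-psi)/n; ok=True; q=p.copy(); s=psi; out=[]
            for i in range(n):
                t=d/n; c,sn=np.cos(s),np.sin(s)
                sh=np.array([c*t[0]+sn*t[1],sn*t[0]-c*t[1],-t[2]])/80
                ok&=np.abs(sh).max()<=1
                k=max(int(np.ceil(np.linalg.norm(t)/50)),int(np.ceil(abs(dp)/0.149)))+(1+ex if i==n-1 else 1)
                out.append((k,"%g %.3f %.3f %.3f 0 0 %.4f"%(jaw,*sh,-dp/2/np.pi))); s+=dp
            if ok: break
        for o in out: print(o[0],"x",o[1])
        p=np.array(tgt,float); psi=ps; print("  ->",tgt)
E
python3 - <<'E'
from h import *
o=readout.get_obs(); print(o["tool_pos"],o["tcp_rot"])
plan(o["tool_pos"],o["tcp_rot"][2],[((400,300,245),2.1,0,0),((480,-30,245),1.414,0,0),((433.3,-282.6,160),1.414,0,2)])
E
```

```text
[175.97264523 494.66274126 226.75556841] [3.14147217e+00 2.31198990e-05 2.79978879e+00]
3 x 0 -0.863 -0.338 -0.057 0 0 0.0278
3 x 0 -0.909 -0.183 -0.057 0 0 0.0278
3 x 0 -0.927 -0.022 -0.057 0 0 0.0278
3 x 0 -0.917 0.140 -0.057 0 0 0.0278
  -> (400, 300, 245)
3 x 0 -0.813 -0.244 -0.000 0 0 0.0218
3 x 0 -0.839 -0.130 -0.000 0 0 0.0218
3 x 0 -0.849 -0.014 -0.000 0 0 0.0218
3 x 0 -0.843 0.102 -0.000 0 0 0.0218
3 x 0 -0.821 0.216 -0.000 0 0 0.0218
  -> (480, -30, 245)
3 x 0 -0.802 -0.021 0.266 0 0 -0.0000
3 x 0 -0.802 -0.021 0.266 0 0 -0.0000
3 x 0 -0.802 -0.021 0.266 0 0 -0.0000
5 x 0 -0.802 -0.021 0.266 0 0 -0.0000
  -> (433.3, -282.6, 160)
```

Call:
step_arm(series="0 -0.863 -0.338 -0.057 0 0 0.0278;0 -0.863 -0.338 -0.057 0 0 0.0278;0 -0.863 -0.338 -0.057 0 0 0.0278")

```text
time: 1.2
tool_pos: [233.8, 444.6, 231.6]
tcp_rot: [3.141, 0.001, 2.622]
contact_force: [-0.3, 0.9, 0.5]
grip_width: 72.2
finger_force: 0.0
```

Call:
step_arm(series="0 -0.909 -0.183 -0.057 0 0 0.0278;0 -0.909 -0.183 -0.057 0 0 0.0278;0 -0.909 -0.183 -0.057 0 0 0.0278")

```text
time: 1.5
tool_pos: [289.5, 396.5, 236.1]
tcp_rot: [3.141, 0.0, 2.448]
contact_force: [0.1, 0.8, 0.0]
grip_width: 48.8
finger_force: 0.0
```

Call:
step_arm(series="0 -0.927 -0.022 -0.057 0 0 0.0278;0 -0.927 -0.022 -0.057 0 0 0.0278;0 -0.927 -0.022 -0.057 0 0 0.0278")

```text
time: 1.8
tool_pos: [345.1, 348.3, 240.5]
tcp_rot: [3.141, 0.0, 2.274]
contact_force: [-0.0, 0.3, -0.5]
grip_width: 45.6
finger_force: 0.0
```

Call:
step_arm(series="0 -0.917 0.14 -0.057 0 0 0.0278;0 -0.917 0.14 -0.057 0 0 0.0278;0 -0.917 0.14 -0.057 0 0 0.0278")

```text
time: 2.1
tool_pos: [401.0, 300.1, 244.9]
tcp_rot: [3.141, -0.0, 2.1]
contact_force: [-0.3, 0.1, -0.3]
grip_width: 45.7
finger_force: 0.0
```

Call:
step_arm(series="0 -0.813 -0.244 0 0 0 0.0218;0 -0.813 -0.244 0 0 0 0.0218;0 -0.813 -0.244 0 0 0 0.0218")

```text
time: 2.4
tool_pos: [415.3, 234.2, 244.9]
tcp_rot: [-3.141, -0.001, 1.964]
contact_force: [-0.5, 0.1, 0.0]
grip_width: 45.8
finger_force: 0.0
```

Call:
step_arm(series="0 -0.839 -0.13 0 0 0 0.0218;0 -0.839 -0.13 0 0 0 0.0218;0 -0.839 -0.13 0 0 0 0.0218")

```text
time: 2.7
tool_pos: [432.0, 168.6, 244.9]
tcp_rot: [-3.142, -0.001, 1.827]
contact_force: [-0.0, -0.0, 0.1]
grip_width: 46.0
finger_force: 0.0
```

Call:
step_arm(series="0 -0.849 -0.014 0 0 0 0.0218;0 -0.849 -0.014 0 0 0 0.0218;0 -0.849 -0.014 0 0 0 0.0218")

```text
time: 3.0
tool_pos: [448.5, 102.8, 244.9]
tcp_rot: [3.142, -0.001, 1.69]
contact_force: [-0.3, -1.1, -0.5]
grip_width: 46.0
finger_force: 0.0
```

Call:
step_arm(series="0 -0.843 0.102 0 0 0 0.0218;0 -0.843 0.102 0 0 0 0.0218;0 -0.843 0.102 0 0 0 0.0218")

```text
time: 3.3
tool_pos: [464.9, 37.0, 244.8]
tcp_rot: [3.142, -0.001, 1.553]
contact_force: [-0.4, 0.4, 0.2]
grip_width: 45.8
finger_force: 0.0
```

Call:
step_arm(series="0 -0.821 0.216 0 0 0 0.0218;0 -0.821 0.216 0 0 0 0.0218;0 -0.821 0.216 0 0 0 0.0218")

```text
time: 3.6
tool_pos: [481.1, -28.9, 244.7]
tcp_rot: [-3.141, -0.001, 1.416]
contact_force: [0.2, 0.2, -0.1]
grip_width: 46.1
finger_force: 0.0
```

Call:
step_arm(series="0 -0.802 -0.021 0.266 0 0 0;0 -0.802 -0.021 0.266 0 0 0;0 -0.802 -0.021 0.266 0 0 0")

```text
time: 3.9
tool_pos: [468.5, -91.7, 222.8]
tcp_rot: [-3.14, -0.001, 1.416]
contact_force: [-0.9, 0.1, 0.1]
grip_width: 46.2
finger_force: 0.0
```

Call:
step_arm(series="0 -0.802 -0.021 0.266 0 0 0;0 -0.802 -0.021 0.266 0 0 0;0 -0.802 -0.021 0.266 0 0 0")

```text
time: 4.2
tool_pos: [457.6, -155.0, 201.9]
tcp_rot: [-3.141, -0.001, 1.416]
contact_force: [0.6, 0.4, -0.5]
grip_width: 46.1
finger_force: 0.0
```

Call:
step_arm(series="0 -0.802 -0.021 0.266 0 0 0;0 -0.802 -0.021 0.266 0 0 0;0 -0.802 -0.021 0.266 0 0 0")

```text
time: 4.5
tool_pos: [446.5, -218.3, 180.8]
tcp_rot: [-3.141, -0.001, 1.416]
contact_force: [-1.6, -0.7, -0.7]
grip_width: 45.9
finger_force: 0.0
```

Call:
step_arm(series="0 -0.802 -0.021 0.266 0 0 0;0 -0.802 -0.021 0.266 0 0 0;0 -0.802 -0.021 0.266 0 0 0;0 -0.802 -0.021 0.266 0 0 0;0 -0.802 -0.021 0.266 0 0 0")

```text
time: 5.0
tool_pos: [435.2, -280.6, 160.5]
tcp_rot: [3.141, -0.0, 1.418]
contact_force: [-0.1, 0.2, 0.9]
grip_width: 46.1
finger_force: 0.0
```

```bash
python3 - <<'E'
from h import *
c=vision.capture("side"); save(c,"s1"); o=readout.get_obs(); print(o["tool_pos"],o["tcp_rot"],o["dq"])
plan(o["tool_pos"],1.414,[((433.3,-282.2,68),1.414,0,4)])
E
```

```text
[ 435.14103955 -280.85196988  160.48710739] [ 3.14075113e+00 -1.42224001e-04  1.41772720e+00] [-0.00485144  0.00157048  0.00082044 -0.00107587 -0.00313775 -0.0049218 ]
2 x 0 -0.010 -0.010 0.578 0 0 -0.0000
6 x 0 -0.010 -0.010 0.578 0 0 -0.0000
  -> (433.3, -282.2, 68)
```

View pics/s1.png

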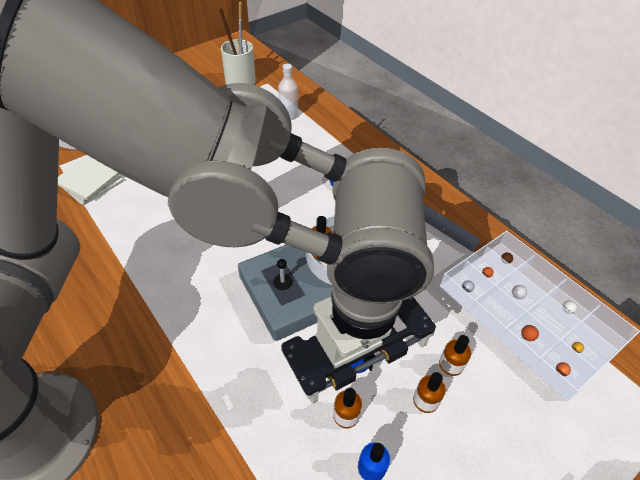

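```bash
python3 - <<'E'
from h import *
np.set_printoptions(precision=1,suppress=True)
c=vision.capture("side")
for z in(0,98,160,180,226): print(z,proj(c,(435.1,-280.9,z)))
W=cloud(c)
m=(W[...,2]>150)&(W[...,2]<215)&(abs(W[...,0]-435)<160)&(W[...,1]<-150)
n,l,s,_=cv2.connectedComponentsWithStats(m.astype(np.uint8))
for i in range(1,n):
    if s[i,4]>15:
        P=W[l==i]; print(s[i],P.min(0),P.max(0),P.mean(0))
t=vision.capture("top"); cv2.imwrite("pics/crop1.png",np.hstack([cv2.resize(c["frame"][300:440,270:450],None,fx=2,fy=2),cv2.resize(t["frame"][180:320,380:500],None,fx=2,fy=2)])[:,:,::-1])
E
```

```text
0 [np.float64(345.80505964344843), np.float64(415.8431456640856)]
98 [np.float64(350.05141977055894), np.float64(391.890918054039)]
160 [np.float64(353.2024105984073), np.float64(374.11728434267707)]
180 [np.float64(354.31092311152264), np.float64(367.8645541860404)]
226 [np.float64(357.0563182705656), np.float64(352.378743336157)]
[363 353  18   9  59] [ 457.1 -295.   161.5] [ 465.7 -273.1  213.3] [ 459.4 -285.8  193.4]
[368 360  15  12  65] [ 456.9 -295.9  159.9] [ 473.5 -286.4  183.1] [ 463.  -293.2  171.8]
```

View pics/crop1.png

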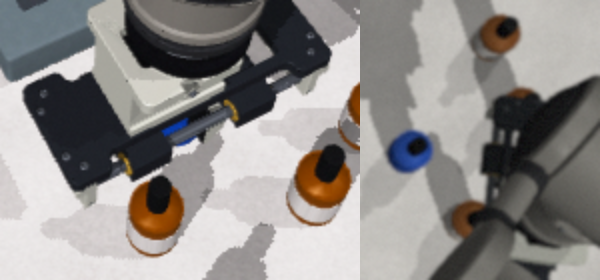

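The gripper is above the near amber bottle, whose cap shows at crop (160,190). One finger is at x≈457 to 473, which fits a 46 mm opening.

Call:
step_arm(series="0 -0.02 -0.02 0.578 0 0 0;0 -0.02 -0.02 0.578 0 0 0;0 -0.02 -0.02 0.578 0 0 0")

```text
time: 5.45
tool_pos: [432.5, -283.0, 113.8]
tcp_rot: [-3.14, -0.001, 1.416]
contact_force: [-0.2, -0.8, 0.8]
grip_width: 45.8
finger_force: 0.0
```

Call:
step_arm(series="0 0 0 0.578 0 0 0;0 0 0 0.578 0 0 0;0 0 0 0.578 0 0 0;0 0 0 0.578 0 0 0;0 0 0 0.578 0 0 0")

```text
time: 5.95
tool_pos: [433.6, -284.4, 69.4]
tcp_rot: [3.139, 0.002, 1.416]
contact_force: [-0.7, 0.3, 0.1]
grip_width: 45.9
finger_force: 0.0
```

Call:
step_arm(series="1 0 0 0 0 0 0;1 0 0 0 0 0 0;1 0 0 0 0 0 0;1 0 0 0 0 0 0;1 0 0 0 0 0 0;1 0 0 0 0 0 0;1 0 0 0 0 0 0")

```text
time: 6.65
tool_pos: [432.6, -283.6, 67.3]
tcp_rot: [-3.142, -0.0, 1.416]
contact_force: [-0.7, 0.1, 1.5]
grip_width: 17.2
finger_force: 30.0
```

Call:
step_arm(series="1 0 0 -0.5 0 0 0;1 0 0 -1 0 0 0;1 0 0 -1 0 0 0")

```text
time: 6.95
tool_pos: [434.9, -285.5, 152.1]
tcp_rot: [3.134, 0.005, 1.416]
contact_force: [0.3, -0.0, -1.4]
grip_width: 17.3
finger_force: 30.0
```

Call:
step_arm(series="1 0 0 -1 0 0 0;1 0 0 -1 0 0 0;1 0 0 -1 0 0 0;1 0 0 -1 0 0 0")

```text
time: 7.35
tool_pos: [432.5, -283.5, 226.8]
tcp_rot: [-3.141, -0.0, 1.416]
contact_force: [-0.3, -0.8, -1.8]
grip_width: 17.3
finger_force: 30.0
```

```bash
python3 - <<'E'
from h import *
o=readout.get_obs(); print(o["tool_pos"],o["tcp_rot"],o["grip_width"],o["finger_force"])
plan(o["tool_pos"],1.416,[((520,-190,247),1.416,1,0),((608.5,-95.3,247),1.416,1,3)])
E
```

```text
[ 432.45975247 -283.46933925  226.81569147] [-3.14149885e+00 -1.69614574e-04  1.41622787e+00] 17.280249863283682 29.994619488716125
3 x 1 0.662 0.451 -0.126 0 0 -0.0000
3 x 1 0.662 0.451 -0.126 0 0 -0.0000
  -> (520, -190, 247)
3 x 1 0.670 0.455 -0.000 0 0 -0.0000
6 x 1 0.670 0.455 -0.000 0 0 -0.0000
  -> (608.5, -95.3, 247)
```

Call:
step_arm(series="1 0.662 0.451 -0.126 0 0 0;1 0.662 0.451 -0.126 0 0 0;1 0.662 0.451 -0.126 0 0 0")

```text
time: 7.65
tool_pos: [477.0, -235.1, 235.8]
tcp_rot: [-3.139, -0.002, 1.419]
contact_force: [-0.3, -1.1, -0.7]
grip_width: 17.7
finger_force: 30.0
```

Call:
step_arm(series="1 0.662 0.451 -0.126 0 0 0;1 0.662 0.451 -0.126 0 0 0;1 0.662 0.451 -0.126 0 0 0")

```text
time: 7.95
tool_pos: [520.6, -189.0, 246.4]
tcp_rot: [-3.14, -0.0, 1.419]
contact_force: [0.4, 0.4, 0.5]
grip_width: 17.4
finger_force: 30.0
```

Call:
step_arm(series="1 0.67 0.455 0 0 0 0;1 0.67 0.455 0 0 0 0;1 0.67 0.455 0 0 0 0")

```text
time: 8.25
tool_pos: [564.5, -142.2, 246.3]
tcp_rot: [-3.14, -0.0, 1.418]
contact_force: [-0.1, -0.6, -0.7]
grip_width: 17.1
finger_force: 30.0
```

Call:
step_arm(series="1 0.67 0.455 0 0 0 0;1 0.67 0.455 0 0 0 0;1 0.67 0.455 0 0 0 0;1 0.67 0.455 0 0 0 0;1 0.67 0.455 0 0 0 0")

```text
time: 8.75
tool_pos: [607.7, -96.9, 247.4]
tcp_rot: [-3.141, 0.001, 1.415]
contact_force: [0.3, -0.3, -0.1]
grip_width: 17.3
finger_force: 30.0
```

```bash
python3 - <<'E'
from h import *
np.set_printoptions(precision=1,suppress=True)
o=readout.get_obs(); print(o["tool_pos"],o["tcp_rot"])
c=vision.capture("side"); save(c,"s2"); W=cloud(c); C=c["frame"].astype(int)
for r in models.pinpoint(c,"bottle5_mid"): print(r["p"],r["position"])
print("expect mid",proj(c,(608.5,-95.3,230)))
m=(abs(W[...,0]-608)<60)&(abs(W[...,1]+95)<60)&(W[...,2]>190)&(W[...,2]<238)
P=W[m]; print(len(P),P.min(0),P.max(0))
from scipy.optimize import least_squares
q=least_squares(lambda q:np.hypot(P[:,0]-q[0],P[:,1]-q[1])-22,[608,-95],loss="soft_l1").x; print("axis",q)
for k in clusters(c,150,170,(540,700,-130,50)): print(k[:3])
E
```

```text
[607.7 -96.9 247.4] [-3.1  0.   1.4]
0.56 [431.4, 388.2]
expect mid [np.float64(364.52813859167964), np.float64(212.11025142797027)]
552 [ 585.5 -117.2  190.3] [629.  -76.1 238. ]
axis [608.8 -93.9]
(np.int32(88), array([579.6, -18.2, 158.8]), array([17.6, 16.9, 14. ]))
(np.int32(17), array([656. , -84.3, 158.6]), array([11.4, 10.8, 12.5]))
(np.int32(97), array([570.7, -64.6, 158.7]), array([18.6, 17.8, 13.9]))
```

View pics/s2.png

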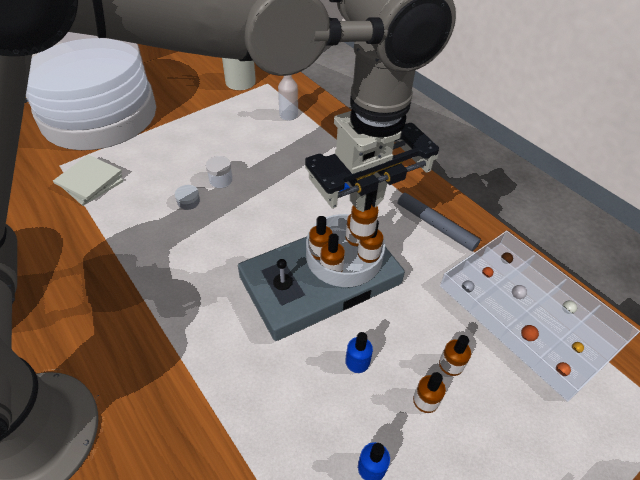

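Held bottle hangs upright at about (365,215), over the right-hand free place. Now I'll fit the cap axes without bias before inserting.

```bash
cat >> h.py <<'E'
from scipy.optimize import least_squares
def axis(W,xy,r,z0,z1,pad=4):
    m=(np.hypot(W[...,0]-xy[0],W[...,1]-xy[1])<r+pad)&(W[...,2]>z0)&(W[...,2]<z1); P=W[m]
    if len(P)<12: return None
    return np.r_[least_squares(lambda q:np.hypot(P[:,0]-q[0],P[:,1]-q[1])-r,xy,loss="soft_l1").x,len(P)]
E
python3 - <<'E'
from h import *
np.set_printoptions(precision=1,suppress=True)
W=cloud(vision.capture("side"))
for xy in((659,-33),(580,-18),(652,-79),(571.5,-64)):
    print(xy,axis(W,xy,9,132,157))
print("held",axis(W,(608,-94),22,190,238))
m=(W[...,2]>68)&(W[...,2]<96)&(abs(np.hypot(W[...,0]-617,W[...,1]+48)-75.5)<4); P=W[m]
print(len(P),least_squares(lambda q:np.hypot(P[:,0]-q[0],P[:,1]-q[1])-75.5,(617,-48),loss="soft_l1").x)
E
```

```text
(659, -33) None
(580, -18) [581.8 -15.4  89. ]
(652, -79) [653.  -77.5  22. ]
(571.5, -64) [572.7 -62.   86. ]
held [609.2 -93.8 550. ]
831 [618.1 -46.7]
```

Call:
step_arm(series="1 0.01 0 0.2 0 0 0;1 0.01 0 0.4 0 0 0;1 0.01 0 0.55 0 0 0;1 0.01 0 0.75 0 0 0;1 0.01 0 0.75 0 0 0;1 0.01 0 0.75 0 0 0")

```text
time: 9.5
tool_pos: [608.8, -94.8, 187.8]
tcp_rot: [-3.142, -0.0, 1.416]
contact_force: [-0.3, 0.5, -0.3]
grip_width: 17.4
finger_force: 30.0
```

Call:
step_arm(series="1 0 0 0.2 0 0 0;1 0 0 0.4 0 0 0;1 0 0 0.5 0 0 0;1 0 0 0.5 0 0 0;1 0 0 0.5 0 0 0")

```text
time: 10.0
tool_pos: [609.3, -94.8, 148.5]
tcp_rot: [3.14, 0.0, 1.416]
contact_force: [-0.1, 0.1, -0.7]
grip_width: 17.1
finger_force: 30.0
```

```bash
python3 - <<'E'
from h import *
np.set_printoptions(precision=1,suppress=True)
o=readout.get_obs(); print(o["tool_pos"],o["contact_force"])
W=cloud(vision.capture("side"))
for xy in((580,-18),(652,-79),(571.5,-64)): print(xy,axis(W,xy,9,132,157))
E
```

```text
[609.3 -94.8 148.5] [-0.1  0.1 -0.7]
(580, -18) None
(652, -79) None
(571.5, -64) [572.1 -62.   39. ]
```

Call:
step_arm(series="1 -0.025 -0.018 0.05 0 0 0;1 -0.025 -0.018 0.1 0 0 0;1 -0.025 -0.018 0.15 0 0 0;1 -0.025 -0.018 0.2 0 0 0;1 -0.025 -0.018 0.2 0 0 0;1 -0.025 -0.018 0.2 0 0 0")

```text
time: 10.65
tool_pos: [607.0, -96.3, 131.3]
tcp_rot: [-3.141, -0.0, 1.416]
contact_force: [-1.1, -0.5, -0.4]
grip_width: 17.3
finger_force: 30.0
```

Call:
step_arm(series="0.3 0 0 0 0 0 0;0.3 0 0 0 0 0 0;0.3 0 0 0 0 0 0;0.3 0 0 0 0 0 0")

```text
time: 11.05
tool_pos: [607.1, -96.3, 131.5]
tcp_rot: [3.141, -0.0, 1.416]
contact_force: [0.3, 0.2, -0.1]
grip_width: 31.6
finger_force: 0.0
```

Call:
step_arm(series="0.3 0 0 -0.25 0 0 0;0.3 0 0 -0.5 0 0 0;0.3 0 0 -1 0 0 0;0.3 0 0 -1 0 0 0")

```text
time: 11.45
tool_pos: [609.6, -97.0, 217.3]
tcp_rot: [3.131, 0.001, 1.416]
contact_force: [0.7, -0.5, 0.6]
grip_width: 32.6
finger_force: 0.0
```

```bash
python3 - <<'E'
from h import *
o=readout.get_obs(); print(o["tool_pos"],o["tcp_rot"],o["grip_width"],o["contact_force"])
plan(o["tool_pos"],1.416,[((595,-160,230),1.416,0,0),((558.5,-344,130),1.416,0,3),((558.5,-344,67.5),1.416,0,3)])
E
```

```text
[609.60181278 -96.98677101 217.30225222] [3.13132904e+00 1.16465015e-03 1.41629777e+00] 32.629496245306186 [ 0.74276814 -0.52287751  0.55627285]
3 x 0 -0.806 -0.059 -0.159 0 0 -0.0000
  -> (595, -160, 230)
3 x 0 -0.781 -0.032 0.417 0 0 -0.0000
3 x 0 -0.781 -0.032 0.417 0 0 -0.0000
6 x 0 -0.781 -0.032 0.417 0 0 -0.0000
  -> (558.5, -344, 130)
6 x 0 0.000 0.000 0.781 0 0 -0.0000
  -> (558.5, -344, 67.5)
```

Call:
step_arm(series="0 -0.806 -0.03 -0.23 0 0 0;0 -0.806 -0.03 -0.23 0 0 0;0 -0.806 -0.03 -0.23 0 0 0")

```text
time: 11.75
tool_pos: [594.5, -162.1, 230.4]
tcp_rot: [3.14, 0.001, 1.413]
contact_force: [0.1, 0.4, -1.0]
grip_width: 45.7
finger_force: 0.0
```

Call:
step_arm(series="0 -0.781 -0.032 0.417 0 0 0;0 -0.781 -0.032 0.417 0 0 0;0 -0.781 -0.032 0.417 0 0 0")

```text
time: 12.05
tool_pos: [581.1, -222.2, 193.8]
tcp_rot: [-3.137, -0.002, 1.413]
contact_force: [-0.7, -0.5, 0.2]
grip_width: 46.0
finger_force: 0.0
```

Call:
step_arm(series="0 -0.781 -0.032 0.417 0 0 0;0 -0.781 -0.032 0.417 0 0 0;0 -0.781 -0.032 0.417 0 0 0")

```text
time: 12.35
tool_pos: [569.5, -283.2, 161.2]
tcp_rot: [-3.139, -0.002, 1.414]
contact_force: [-0.4, 0.6, 0.3]
grip_width: 46.0
finger_force: 0.0
```

Call:
step_arm(series="0 -0.781 -0.032 0.417 0 0 0;0 -0.781 -0.032 0.417 0 0 0;0 -0.781 -0.032 0.417 0 0 0;0 -0.781 -0.032 0.417 0 0 0;0 -0.781 -0.032 0.417 0 0 0;0 -0.781 -0.032 0.417 0 0 0")

```text
time: 12.95
tool_pos: [559.2, -342.5, 130.9]
tcp_rot: [3.14, 0.0, 1.418]
contact_force: [-0.4, 0.2, -0.3]
grip_width: 45.5
finger_force: 0.0
```

```bash
python3 - <<'E'
from h import *
np.set_printoptions(precision=1,suppress=True)
o=readout.get_obs(); print(o["tool_pos"],o["tcp_rot"])
c=vision.capture("side"); save(c,"s3"); W=cloud(c)
print("bottles",axis(W,(558.5,-343),22,8,56),axis(W,(643,-323),22,8,56))
for xy in((580,-18),(652,-79),(571.5,-64),(609,-93),(659,-33)): print(xy,axis(W,xy,9,132,157))
for k in clusters(c,150,170,(540,700,-130,50)): print(k[:3])
E
```

```text
[ 559.2 -342.5  130.9] [3.1 0.  1.4]
bottles [ 560.1 -342.2  327. ] [ 644.  -322.2  102. ]
(580, -18) [582.1 -15.4  81. ]
(652, -79) None
(571.5, -64) [572.7 -62.   81. ]
(609, -93) None
(659, -33) None
(np.int32(20), array([575.6, -19.4, 153. ]), array([ 8.2, 16. ,  7.1]))
(np.int32(67), array([568.4, -63.9, 158.4]), array([13. , 20.5, 13.6]))
```

View pics/s3.png

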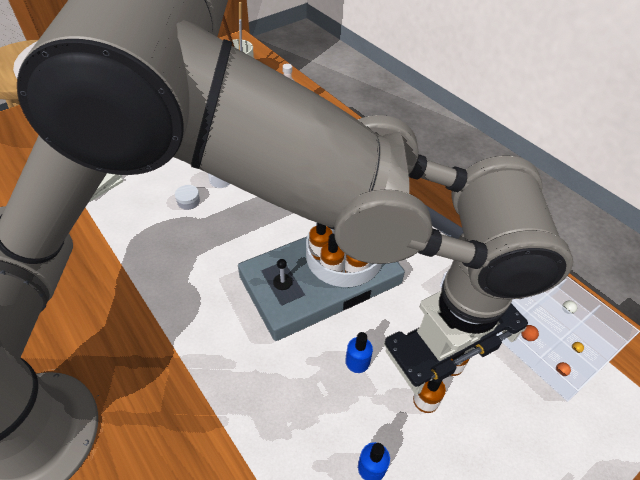

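The gripper sits over the second amber bottle at (430,395). The first bottle is in the cup. Descend and grasp.

Call:
step_arm(series="0 -0.018 0 0.4 0 0 0;0 -0.018 0 0.79 0 0 0;0 -0.018 0 0.79 0 0 0;0 -0.018 0 0.79 0 0 0;0 -0.018 0 0.79 0 0 0")

```text
time: 13.5
tool_pos: [559.2, -345.6, 68.8]
tcp_rot: [3.139, 0.002, 1.417]
contact_force: [-0.1, 0.1, 0.8]
grip_width: 45.9
finger_force: 0.0
```

Call:
step_arm(series="1 0 0 0 0 0 0;1 0 0 0 0 0 0;1 0 0 0 0 0 0;1 0 0 0 0 0 0;1 0 0 0 0 0 0;1 0 0 0 0 0 0;1 0 0 0 0 0 0")

```text
time: 14.2
tool_pos: [558.2, -345.2, 66.9]
tcp_rot: [3.141, 0.0, 1.416]
contact_force: [0.7, 0.4, 2.2]
grip_width: 17.5
finger_force: 30.0
```

Call:
step_arm(series="1 0 0 -0.5 0 0 0;1 0 0 -1 0 0 0;1 0 0 -1 0 0 0")

```text
time: 14.5
tool_pos: [560.6, -347.0, 152.8]
tcp_rot: [3.132, 0.005, 1.416]
contact_force: [0.6, 0.0, 0.1]
grip_width: 17.1
finger_force: 30.0
```

Call:
step_arm(series="1 0 0 -1 0 0 0;1 0 0 -1 0 0 0;1 0 0 -1 0 0 0;1 0 0 -1 0 0 0")

```text
time: 14.9
tool_pos: [558.0, -345.0, 226.2]
tcp_rot: [-3.142, -0.0, 1.416]
contact_force: [-0.1, 0.1, -1.8]
grip_width: 17.4
finger_force: 30.0
```

```bash
python3 - <<'E'
from h import *
o=readout.get_obs(); print(o["tool_pos"],o["tcp_rot"],o["grip_width"],o["finger_force"])
plan(o["tool_pos"],1.416,[((560,-250,247),1.416,1,0),((625,-3.5,247),1.416,1,3)])
E
```

```text
[ 557.96566047 -345.01556527  226.161241  ] [-3.14150591e+00 -1.59313990e-04  1.41624051e+00] 17.426636768788544 29.99259352684021
2 x 1 0.589 -0.079 -0.130 0 0 -0.0000
2 x 1 0.589 -0.079 -0.130 0 0 -0.0000
  -> (560, -250, 247)
3 x 1 0.792 0.082 -0.000 0 0 -0.0000
3 x 1 0.792 0.082 -0.000 0 0 -0.0000
3 x 1 0.792 0.082 -0.000 0 0 -0.0000
6 x 1 0.792 0.082 -0.000 0 0 -0.0000
  -> (625, -3.5, 247)
```

Call:
step_arm(series="1 0.589 -0.079 -0.13 0 0 0;1 0.589 -0.079 -0.13 0 0 0;1 0.589 -0.079 -0.13 0 0 0")

```text
time: 15.2
tool_pos: [558.8, -296.4, 235.4]
tcp_rot: [-3.139, -0.001, 1.418]
contact_force: [0.1, -0.8, -1.5]
grip_width: 17.1
finger_force: 30.0
```

Call:
step_arm(series="1 0.589 -0.079 -0.13 0 0 0;1 0.589 -0.079 -0.13 0 0 0;1 0.589 -0.079 -0.13 0 0 0")

```text
time: 15.5
tool_pos: [560.0, -250.0, 246.5]
tcp_rot: [-3.14, -0.0, 1.417]
contact_force: [0.2, -1.4, -0.5]
grip_width: 17.4
finger_force: 30.0
```

Call:
step_arm(series="1 0.792 0.082 0 0 0 0;1 0.792 0.082 0 0 0 0;1 0.792 0.082 0 0 0 0")

```text
time: 15.8
tool_pos: [576.6, -187.6, 246.5]
tcp_rot: [-3.14, -0.0, 1.418]
contact_force: [-0.6, -1.8, -0.3]
grip_width: 17.4
finger_force: 30.0
```

Call:
step_arm(series="1 0.792 0.082 0 0 0 0;1 0.792 0.082 0 0 0 0;1 0.792 0.082 0 0 0 0")

```text
time: 16.1
tool_pos: [592.8, -126.4, 246.9]
tcp_rot: [-3.141, 0.0, 1.418]
contact_force: [0.2, -0.1, -0.6]
grip_width: 17.5
finger_force: 30.0
```

Call:
step_arm(series="1 0.792 0.082 0 0 0 0;1 0.792 0.082 0 0 0 0;1 0.792 0.082 0 0 0 0")

```text
time: 16.4
tool_pos: [609.1, -65.1, 247.0]
tcp_rot: [-3.141, 0.0, 1.418]
contact_force: [-0.3, -0.3, -1.2]
grip_width: 17.3
finger_force: 30.0
```

Call:
step_arm(series="1 0.792 0.082 0 0 0 0;1 0.792 0.082 0 0 0 0;1 0.792 0.082 0 0 0 0;1 0.792 0.082 0 0 0 0;1 0.792 0.082 0 0 0 0;1 0.792 0.082 0 0 0 0")

```text
time: 17.0
tool_pos: [624.9, -5.2, 247.5]
tcp_rot: [3.142, 0.0, 1.415]
contact_force: [0.6, 1.0, -1.0]
grip_width: 17.5
finger_force: 30.0
```

```bash
cat > chk.py <<'E'
from h import *
import sys
np.set_printoptions(precision=1,suppress=True)
hx,hy=map(float,sys.argv[1:3])
c=vision.capture("side"); W=cloud(c); o=readout.get_obs(); T=o["tool_pos"]; print(T,o["tcp_rot"])
q=axis(W,(hx,hy),22,T[2]-57,T[2]-10); print("held",q,"off",q[:2]-np.array(T[:2]),"tilt",axis(W,(hx,hy),22,T[2]-57,T[2]-35),axis(W,(hx,hy),22,T[2]-32,T[2]-11))
A=np.array([618.1,-46.7])
for xy in((581.8,-15.4),(653,-77.5),(572.7,-62),(660.5,-31.5),(608.5,-93.3)):
    a=axis(W,xy,9,132,157); print(xy,a, None if a is None else a[:2]-A)
E
python3 chk.py 626 -0.3; python3 -c "
from h import *
c=vision.capture('side'); save(c,'s4')"
```

```text
[624.9  -5.  247.5] [3.1 0.  1.4]
held [626.1  -2.3 480. ] off [1.2 2.7] tilt [626.1  -2.5 202. ] [626.2  -2.3 222. ]
(581.8, -15.4) [581.5 -15.5  89. ] [-36.6  31.2]
(653, -77.5) [654.2 -77.2  85. ] [ 36.1 -30.5]
(572.7, -62) [573.  -61.8  89. ] [-45.1 -15.1]
(660.5, -31.5) [661.5 -31.   87. ] [43.4 15.7]
(608.5, -93.3) [608.1 -93.2  89. ] [-10.  -46.5]
```

Call:
step_arm(series="1 0.008 0.004 0.2 0 0 0;1 0.008 0.004 0.4 0 0 0;1 0.008 0.004 0.55 0 0 0;1 0.008 0.004 0.55 0 0 0;1 0.008 0.004 0.55 0 0 0;1 0.008 0.004 0.55 0 0 0")

```text
time: 17.7
tool_pos: [626.0, -3.2, 204.4]
tcp_rot: [3.14, -0.0, 1.416]
contact_force: [0.3, 0.5, -1.3]
grip_width: 17.3
finger_force: 30.0
```

```bash
python3 chk.py 626 -0.3
```

```text
[626.   -3.2 204.4] [ 3.1 -0.   1.4]
held [627.2  -0.1 428. ] off [1.2 3.1] tilt [627.1  -0.2 175. ] [627.2  -0.  206. ]
(581.8, -15.4) [581.8 -15.4  89. ] [-36.3  31.3]
(653, -77.5) [654.2 -77.2  90. ] [ 36.1 -30.5]
(572.7, -62) [573.  -62.1  86. ] [-45.1 -15.4]
(660.5, -31.5) [661.1 -31.1  88. ] [43.  15.6]
(608.5, -93.3) [608.2 -93.2  88. ] [ -9.9 -46.5]
```

Call:
step_arm(series="1 0 -0.008 0.2 0 0 0;1 0 -0.008 0.35 0 0 0;1 0 -0.008 0.5 0 0 0;1 0 -0.008 0.6 0 0 0;1 0 -0.008 0.7 0 0 0;1 0 -0.008 0.7 0 0 0;1 0 -0.008 0.7 0 0 0")

```text
time: 18.45
tool_pos: [625.0, -3.0, 147.6]
tcp_rot: [3.141, -0.0, 1.416]
contact_force: [0.2, 0.0, -0.5]
grip_width: 17.4
finger_force: 30.0
```

Call:
step_arm(series="1 0 0 0.05 0 0 0;1 0 0 0.1 0 0 0;1 0 0 0.15 0 0 0;1 0 0 0.2 0 0 0;1 0 0 0.2 0 0 0;1 0 0 0.2 0 0 0")

```text
time: 19.05
tool_pos: [624.7, -3.0, 131.3]
tcp_rot: [-3.141, -0.0, 1.416]
contact_force: [-0.0, -0.6, -1.7]
grip_width: 17.2
finger_force: 30.0
```

Call:
step_arm(series="0.3 0 0 0 0 0 0;0.3 0 0 0 0 0 0;0.3 0 0 0 0 0 0;0.3 0 0 0 0 0 0")

```text
time: 19.45
tool_pos: [624.9, -3.0, 131.5]
tcp_rot: [3.141, -0.0, 1.416]
contact_force: [-0.8, -0.3, -0.4]
grip_width: 31.9
finger_force: 0.0
```

Call:
step_arm(series="0.3 0 0 -0.25 0 0 0;0.3 0 0 -0.5 0 0 0;0.3 0 0 -1 0 0 0;0.3 0 0 -1 0 0 0")

```text
time: 19.85
tool_pos: [627.4, -3.2, 217.3]
tcp_rot: [3.131, -0.0, 1.416]
contact_force: [0.4, -0.0, -0.2]
grip_width: 32.1
finger_force: 0.0
```

Call:
step_arm(series="0.3 0 0 -0.4 0 0 0;0.3 0 0 -0.4 0 0 0;0.3 0 0 -0.4 0 0 0")

```text
time: 20.15
tool_pos: [625.0, -3.0, 243.6]
tcp_rot: [3.14, -0.0, 1.416]
contact_force: [0.4, 0.5, -0.4]
grip_width: 32.1
finger_force: 0.0
```

```bash
python3 - <<'E'
from h import *
o=readout.get_obs(); print(o["tool_pos"],o["tcp_rot"],o["grip_width"],o["contact_force"])
plan(o["tool_pos"],1.416,[((642.8,-324,170),1.416,0,3)])
E
```

```text
[625.00848439  -3.00465944 243.63522921] [ 3.14030576e+00 -1.45022981e-04  1.41623790e+00] 32.09833365781862 [ 0.42146341  0.48571024 -0.38210209]
3 x 0 -0.983 0.210 0.230 0 0 -0.0000
3 x 0 -0.983 0.210 0.230 0 0 -0.0000
3 x 0 -0.983 0.210 0.230 0 0 -0.0000
6 x 0 -0.983 0.210 0.230 0 0 -0.0000
  -> (642.8, -324, 170)
```

Call:
step_arm(series="0 -0.983 0.21 0.23 0 0 0;0 -0.983 0.21 0.23 0 0 0;0 -0.983 0.21 0.23 0 0 0")

```text
time: 20.45
tool_pos: [628.1, -87.1, 221.7]
tcp_rot: [-3.137, 0.001, 1.412]
contact_force: [0.2, 0.1, -0.2]
grip_width: 45.6
finger_force: 0.0
```

Call:
step_arm(series="0 -0.983 0.21 0.23 0 0 0;0 -0.983 0.21 0.23 0 0 0;0 -0.983 0.21 0.23 0 0 0")

```text
time: 20.75
tool_pos: [632.7, -166.8, 203.6]
tcp_rot: [-3.138, 0.0, 1.412]
contact_force: [-0.1, 0.6, -0.2]
grip_width: 45.6
finger_force: 0.0
```

Call:
step_arm(series="0 -0.983 0.21 0.23 0 0 0;0 -0.983 0.21 0.23 0 0 0;0 -0.983 0.21 0.23 0 0 0")

```text
time: 21.05
tool_pos: [637.3, -246.4, 185.6]
tcp_rot: [-3.138, -0.0, 1.413]
contact_force: [0.2, -0.0, -0.1]
grip_width: 45.8
finger_force: 0.0
```

Call:
step_arm(series="0 -0.983 0.21 0.23 0 0 0;0 -0.983 0.21 0.23 0 0 0;0 -0.983 0.21 0.23 0 0 0;0 -0.983 0.21 0.23 0 0 0;0 -0.983 0.21 0.23 0 0 0;0 -0.983 0.21 0.23 0 0 0")

```text
time: 21.65
tool_pos: [643.4, -322.2, 170.6]
tcp_rot: [3.141, -0.0, 1.418]
contact_force: [0.3, -0.5, 0.5]
grip_width: 46.0
finger_force: 0.0
```

```bash
python3 - <<'E'
from h import *
np.set_printoptions(precision=1,suppress=True)
o=readout.get_obs(); print(o["tool_pos"],o["tcp_rot"],o["joint_positions"])
c=vision.capture("side"); W=cloud(c); print("bottle",axis(W,(643,-323),22,8,56))
plan(o["tool_pos"],1.416,[((642.8,-325,67),1.416,0,3)])
E
```

```text
[ 643.4 -322.2  170.6] [ 3.1 -0.   1.4] [-0.6  0.8  1.   0.   1.4 -0.4]
bottle [ 644.2 -322.3  382. ]
3 x 0 -0.018 -0.001 0.647 0 0 -0.0000
6 x 0 -0.018 -0.001 0.647 0 0 -0.0000
  -> (642.8, -325, 67)
```

Call:
step_arm(series="0 0 0 0.647 0 0 0;0 0 0 0.647 0 0 0;0 0 0 0.647 0 0 0")

```text
time: 22.0
tool_pos: [642.3, -323.1, 117.5]
tcp_rot: [-3.139, -0.001, 1.417]
contact_force: [0.2, -0.0, 0.6]
grip_width: 46.0
finger_force: 0.0
```

Call:
step_arm(series="0 0 0 0.64 0 0 0;0 0 0 0.64 0 0 0;0 0 0 0.64 0 0 0;0 0 0 0.64 0 0 0;0 0 0 0.64 0 0 0")

```text
time: 22.5
tool_pos: [644.1, -324.9, 69.8]
tcp_rot: [3.138, 0.002, 1.416]
contact_force: [0.2, 0.3, -0.3]
grip_width: 45.8
finger_force: 0.0
```

Call:
step_arm(series="1 0 0 0 0 0 0;1 0 0 0 0 0 0;1 0 0 0 0 0 0;1 0 0 0 0 0 0;1 0 0 0 0 0 0;1 0 0 0 0 0 0;1 0 0 0 0 0 0")

```text
time: 23.2
tool_pos: [642.8, -324.1, 66.9]
tcp_rot: [3.142, -0.0, 1.416]
contact_force: [0.7, -0.4, 1.4]
grip_width: 17.7
finger_force: 30.0
```

Call:
step_arm(series="1 0 0 -0.5 0 0 0;1 0 0 -1 0 0 0;1 0 0 -1 0 0 0")

```text
time: 23.5
tool_pos: [645.5, -325.8, 154.0]
tcp_rot: [3.131, 0.005, 1.416]
contact_force: [0.4, -0.5, -0.5]
grip_width: 17.4
finger_force: 30.0
```

Call:
step_arm(series="1 0 0 -1 0 0 0;1 0 0 -1 0 0 0;1 0 0 -1 0 0 0;1 0 0 -1 0 0 0")

```text
time: 23.9
tool_pos: [642.8, -324.1, 226.5]
tcp_rot: [3.142, -0.0, 1.416]
contact_force: [0.2, 0.1, -0.9]
grip_width: 17.3
finger_force: 30.0
```

```bash
python3 - <<'E'
from h import *
o=readout.get_obs(); print(o["tool_pos"],o["tcp_rot"],o["grip_width"],o["finger_force"])
plan(o["tool_pos"],1.416,[((640,-250,250),1.416,1,0),((617,-49.5,250),1.416,1,3)])
E
```

```text
[ 642.757074   -324.08306356  226.50190162] [ 3.14153706e+00 -8.21150352e-05  1.41625234e+00] 17.33434909203603 29.997470676898956
3 x 1 0.910 -0.177 -0.294 0 0 -0.0000
  -> (640, -250, 250)
3 x 1 0.811 -0.223 -0.000 0 0 -0.0000
3 x 1 0.811 -0.223 -0.000 0 0 -0.0000
6 x 1 0.811 -0.223 -0.000 0 0 -0.0000
  -> (617, -49.5, 250)
```

Call:
step_arm(series="1 0.91 -0.177 -0.294 0 0 0;1 0.91 -0.177 -0.294 0 0 0;1 0.91 -0.177 -0.294 0 0 0")

```text
time: 24.2
tool_pos: [640.2, -246.1, 249.9]
tcp_rot: [-3.14, -0.002, 1.42]
contact_force: [-0.9, -0.7, -0.9]
grip_width: 17.4
finger_force: 30.0
```

Call:
step_arm(series="1 0.811 -0.223 0 0 0 0;1 0.811 -0.223 0 0 0 0;1 0.811 -0.223 0 0 0 0")

```text
time: 24.5
tool_pos: [631.9, -180.7, 248.8]
tcp_rot: [-3.139, -0.001, 1.419]
contact_force: [-0.0, -0.1, -0.9]
grip_width: 17.3
finger_force: 30.0
```

Call:
step_arm(series="1 0.811 -0.223 0 0 0 0;1 0.811 -0.223 0 0 0 0;1 0.811 -0.223 0 0 0 0")

```text
time: 24.8
tool_pos: [624.6, -114.9, 249.6]
tcp_rot: [-3.14, -0.0, 1.419]
contact_force: [0.2, 0.1, -1.5]
grip_width: 17.3
finger_force: 30.0
```

Call:
step_arm(series="1 0.811 -0.223 0 0 0 0;1 0.811 -0.223 0 0 0 0;1 0.811 -0.223 0 0 0 0;1 0.811 -0.223 0 0 0 0;1 0.811 -0.223 0 0 0 0;1 0.811 -0.223 0 0 0 0")

```text
time: 25.4
tool_pos: [617.3, -51.0, 250.1]
tcp_rot: [-3.142, 0.0, 1.415]
contact_force: [0.2, 0.2, 0.2]
grip_width: 17.3
finger_force: 30.0
```

Call:
step_arm(series="1 0 0 0.2 0 0 0;1 0 0 0.4 0 0 0;1 0 0 0.55 0 0 0;1 0 0 0.55 0 0 0;1 0 0 0.55 0 0 0;1 0 0 0.55 0 0 0")

```text
time: 26.0
tool_pos: [617.6, -49.7, 207.3]
tcp_rot: [3.14, 0.0, 1.416]
contact_force: [1.5, 0.2, -0.9]
grip_width: 17.5
finger_force: 30.0
```

```bash
sed -i 's/,(608.5,-93.3)/,(608.5,-93.3),(626.2,0)/' chk.py; python3 chk.py 618.2 -46.5
```

```text
[617.6 -49.6 207.4] [3.1 0.  1.4]
held [618.5 -47.8 441. ] off [0.9 1.8] tilt [618.5 -47.9 191. ] [618.6 -47.7 208. ]
(581.8, -15.4) [581.7 -15.3  90. ] [-36.4  31.4]
(653, -77.5) [654.  -77.3  90. ] [ 35.9 -30.6]
(572.7, -62) [572.9 -62.1  89. ] [-45.2 -15.4]
(660.5, -31.5) [660.2 -31.3  22. ] [42.1 15.4]
(608.5, -93.3) [608.  -93.4  92. ] [-10.1 -46.7]
(626.2, 0) [625.9   0.5  67. ] [ 7.8 47.2]
```

Call:
step_arm(series="1 0.012 -0.011 0.15 0 0 0;1 0.012 -0.011 0.3 0 0 0;1 0.012 -0.011 0.45 0 0 0;1 0.012 -0.011 0.45 0 0 0;1 0.012 -0.011 0.55 0 0 0;1 0.012 -0.011 0.65 0 0 0;1 0.012 -0.011 0.73 0 0 0;1 0.012 -0.011 0.73 0 0 0;1 0.012 -0.011 0.73 0 0 0")

```text
time: 26.95
tool_pos: [616.4, -48.4, 148.0]
tcp_rot: [-3.142, -0.0, 1.416]
contact_force: [0.8, -0.4, -0.4]
grip_width: 17.2
finger_force: 30.0
```

Call:
step_arm(series="1 0.002 0.004 0.05 0 0 0;1 0.002 0.004 0.1 0 0 0;1 0.002 0.004 0.15 0 0 0;1 0.002 0.004 0.21 0 0 0;1 0.002 0.004 0.21 0 0 0;1 0.002 0.004 0.21 0 0 0")

```text
time: 27.55
tool_pos: [616.6, -48.3, 131.0]
tcp_rot: [-3.141, -0.0, 1.416]
contact_force: [-0.7, 0.2, -1.7]
grip_width: 17.5
finger_force: 30.0
```

Call:
step_arm(series="0.35 0 0 0 0 0 0;0.35 0 0 0 0 0 0;0.35 0 0 0 0 0 0;0.35 0 0 0 0 0 0")

```text
time: 27.95
tool_pos: [616.8, -48.3, 131.3]
tcp_rot: [3.141, -0.0, 1.416]
contact_force: [-0.7, 1.3, -0.5]
grip_width: 29.4
finger_force: 0.0
```

Call:
step_arm(series="0.35 0 0 -0.25 0 0 0;0.35 0 0 -0.5 0 0 0;0.35 0 0 -1 0 0 0;0.35 0 0 -1 0 0 0")

```text
time: 28.35
tool_pos: [619.3, -48.7, 217.0]
tcp_rot: [3.131, 0.0, 1.416]
contact_force: [1.0, -0.7, 0.7]
grip_width: 29.6
finger_force: 0.0
```

Call:
step_arm(series="0.35 0 0 -0.5 0 0 0;0.35 0 0 -0.5 0 0 0;0.35 0 0 -0.5 0 0 0")

```text
time: 28.65
tool_pos: [617.1, -48.3, 251.9]
tcp_rot: [3.14, -0.0, 1.416]
contact_force: [0.6, 0.3, -1.3]
grip_width: 29.8
finger_force: 0.0
```

```bash
python3 - <<'E'
from h import *
np.set_printoptions(precision=1,suppress=True)
c=vision.capture("side"); save(c,"s5"); W=cloud(c); o=readout.get_obs(); print(o["tool_pos"],o["tcp_rot"])
for xy in((581.8,-15.4),(653,-77.5),(572.7,-62),(660.5,-31.5),(608.5,-93.3),(626.2,0),(618,-46.7)):
    m=(np.hypot(W[...,0]-xy[0],W[...,1]-xy[1])<10)&(W[...,2]<170); print(xy,axis(W,xy,9,132,157),np.nanmax(W[m][:,2]))
print("ball",axis(W,(484,-27),9,104,124))
cv2.imwrite("pics/crop5.png",cv2.resize(c["frame"][160:320,220:430],None,fx=3,fy=3)[:,:,::-1])
plan(o["tool_pos"],1.416,[((485,-95,200),1.416,1,0)])
E
```

```text
[616.5 -48.3 250.7] [-3.1 -0.   1.4]
(581.8, -15.4) [581.8 -15.4  88. ] 163.7884980903494
(653, -77.5) [654.3 -77.3  84. ] 164.28687205343883
(572.7, -62) [572.9 -62.1  90. ] 163.56829908450413
(660.5, -31.5) [661.4 -31.2  88. ] 164.77753265321286
(608.5, -93.3) [608.2 -93.3  88. ] 163.79466469013374
(626.2, 0) [625.9  -0.1  90. ] 163.79762960305217
(618, -46.7) [617.6 -46.2  88. ] 164.60517183148303
ball [485.7 -24.3  78. ]
3 x 1 -0.415 -0.767 0.317 0 0 -0.0000
3 x 1 -0.415 -0.767 0.317 0 0 -0.0000
  -> (485, -95, 200)
```

View pics/crop5.png

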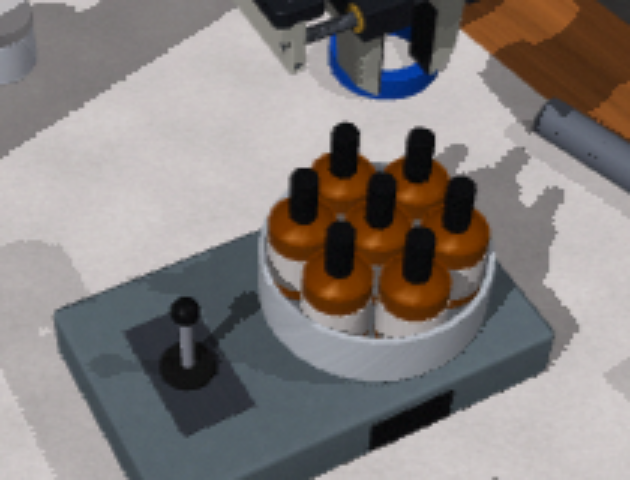

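All seven bottles stand in the cup as one in the middle with six round it. The lever's ball is at crop (185,310). Next I turn the tool 90° so its body stays clear of the caps, and come in to the right of the lever.

```bash
python3 - <<'E'
from h import *
o=readout.get_obs()
plan(o["tool_pos"],1.416,[((475.5,-81.6,195),-0.155,1,2),((475.5,-81.6,95),-0.155,1,2)])
E
```

```text
7 x 1 -0.342 -0.839 0.348 0 0 0.1250
9 x 1 -0.835 -0.351 0.348 0 0 0.1250
  -> (475.5, -81.6, 195)
2 x 1 0.000 -0.000 0.625 0 0 -0.0000
4 x 1 0.000 -0.000 0.625 0 0 -0.0000
  -> (475.5, -81.6, 95)
```

Call:
step_arm(series="1 -0.342 -0.839 0.348 0 0 0.125;1 -0.342 -0.839 0.348 0 0 0.125;1 -0.342 -0.839 0.348 0 0 0.125;1 -0.342 -0.839 0.348 0 0 0.125;1 -0.342 -0.839 0.348 0 0 0.125;1 -0.342 -0.839 0.348 0 0 0.125;1 -0.342 -0.839 0.348 0 0 0.125")

```text
time: 29.4
tool_pos: [545.5, -64.8, 222.0]
tcp_rot: [-3.139, 0.002, 0.631]
contact_force: [0.1, -0.0, 0.4]
grip_width: 0.5
finger_force: 0.0
```

Call:
step_arm(series="1 -0.835 -0.351 0.348 0 0 0.125;1 -0.835 -0.351 0.348 0 0 0.125;1 -0.835 -0.351 0.348 0 0 0.125;1 -0.835 -0.351 0.348 0 0 0.125;1 -0.835 -0.351 0.348 0 0 0.125;1 -0.835 -0.351 0.348 0 0 0.125;1 -0.835 -0.351 0.348 0 0 0.125;1 -0.835 -0.351 0.348 0 0 0.125;1 -0.835 -0.351 0.348 0 0 0.125")

```text
time: 30.3
tool_pos: [475.6, -81.7, 195.2]
tcp_rot: [-3.141, 0.001, -0.153]
contact_force: [0.1, 0.5, -0.1]
grip_width: 0.2
finger_force: 0.0
```

Call:
step_arm(series="1 0 0 0.625 0 0 0;1 0 0 0.625 0 0 0;1 0 0 0.625 0 0 0")

```text
time: 30.6
tool_pos: [475.3, -81.5, 145.5]
tcp_rot: [-3.141, 0.002, -0.154]
contact_force: [1.4, -0.6, 0.3]
grip_width: 0.4
finger_force: 0.0
```

Call:
step_arm(series="1 0 0 0.625 0 0 0;1 0 0 0.625 0 0 0;1 0 0 0.625 0 0 0;1 0 0 0.625 0 0 0;1 0 0 0.625 0 0 0")

```text
time: 31.1
tool_pos: [477.0, -82.1, 97.6]
tcp_rot: [3.141, -0.004, -0.155]
contact_force: [0.2, -0.1, 0.7]
grip_width: 0.3
finger_force: 0.0
```

```bash
python3 - <<'E'
from h import *
np.set_printoptions(precision=1,suppress=True)
c=vision.capture("side"); W=cloud(c); o=readout.get_obs(); print(o["tool_pos"],o["tcp_rot"])
print("ball",axis(W,(485.7,-24.3),9,104,124),[ (k[0],k[1],k[2]) for k in clusters(c,98,150,(440,510,-110,0))])
cv2.imwrite("pics/crop6.png",cv2.resize(c["frame"][160:320,220:430],None,fx=3,fy=3)[:,:,::-1])
E
```

```text
[476.7 -82.   97.3] [ 3.1 -0.  -0.2]
ball None [(np.int32(12), array([482.2, -99.7, 135.7]), array([ 9. ,  2.7, 13.8])), (np.int32(12), array([466. , -95.9, 135. ]), array([ 5.9,  7.1, 19.8])), (np.int32(8), array([467.4, -79. , 101.2]), array([ 3.6, 16.4,  6.3]))]
```

View pics/crop6.png

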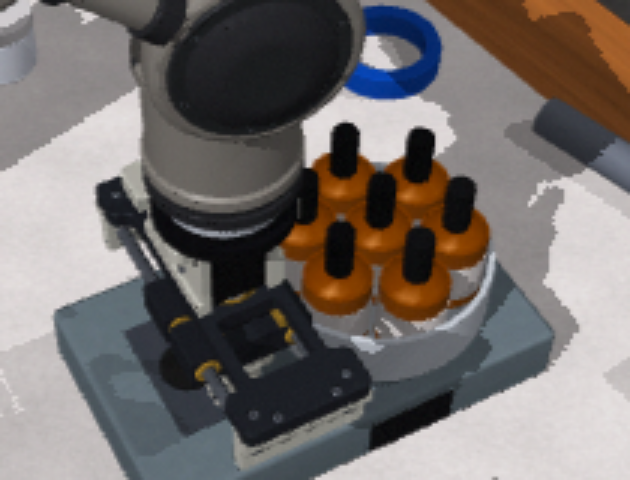

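The arm hides the lever. Its fingers are right of it and the caps are clear of the gripper. I'll push left in stages and watch the force.

Call:
step_arm(series="1 0 -0.2 0 0 0 0;1 0 -0.35 0 0 0 0;1 0 -0.5 0 0 0 0;1 0 -0.5 0 0 0 0;1 0 -0.5 0 0 0 0")

```text
time: 31.65
tool_pos: [482.2, -42.2, 95.8]
tcp_rot: [3.141, -0.001, -0.153]
contact_force: [0.4, -1.4, 1.7]
grip_width: 0.2
finger_force: 1.1
```

Call:
step_arm(series="1 0 -0.05 0 0 0 0;1 0 -0.1 0 0 0 0;1 0 -0.1 0 0 0 0;1 0 -0.1 0 0 0 0")

```text
time: 32.05
tool_pos: [483.1, -34.5, 95.3]
tcp_rot: [3.141, 0.0, -0.155]
contact_force: [1.2, -3.8, -1.7]
grip_width: -0.0
finger_force: 2.0
```

Call:
step_arm(series="1 0 -0.03 0 0 0 0;1 0 -0.06 0 0 0 0;1 0 -0.06 0 0 0 0")

```text
time: 32.35
tool_pos: [483.4, -29.8, 95.1]
tcp_rot: [3.141, 0.001, -0.154]
contact_force: [-0.0, -5.8, -2.7]
grip_width: 0.3
finger_force: 2.7
```

Call:
step_arm(series="1 0 -0.02 0 0 0 0;1 0 -0.025 0 0 0 0;1 0 -0.025 0 0 0 0")

```text
time: 32.65
tool_pos: [483.5, -28.1, 95.0]
tcp_rot: [3.141, 0.002, -0.154]
contact_force: [-0.8, -6.7, -3.3]
grip_width: 0.3
finger_force: 3.1
```

Call:
step_arm(series="1 0 -0.02 0 0 0 0;1 0 -0.025 0 0 0 0;1 0 -0.025 0 0 0 0")

```text
time: 32.95
tool_pos: [483.7, -26.1, 95.0]
tcp_rot: [3.141, 0.002, -0.154]
contact_force: [-0.7, -7.5, -3.3]
grip_width: 1.1
finger_force: 3.3
```

```bash
python3 - <<'E'
from h import *
np.set_printoptions(precision=1,suppress=True)
o=readout.get_obs(); print(o["tool_pos"],o["contact_force"],o["finger_force"])
c=vision.capture("top"); W=cloud(c); s=vision.capture("side")
for P in((488.5,0,107),): print(proj(c,P),proj(s,P))
for n,q in(("top",c),("side",s)): print(n,[(r["p"],r["position"]) for r in models.pinpoint(q,"lever_ball")])
a=cv2.resize(c["frame"][215:295,280:360],(400,400)); b=cv2.resize(s["frame"][210:310,230:330],(400,400))
cv2.imwrite("pics/crop7.png",np.hstack([a,b])[:,:,::-1])
E
```

```text
[483.7 -26.1  95. ] [-0.7 -7.5 -3.3] 3.2910333573818207
[np.float64(306.1071886698161), np.float64(263.17671235144667)] [np.float64(275.0810874897855), np.float64(255.65873941361687)]
top []
side []
```

View pics/crop7.png

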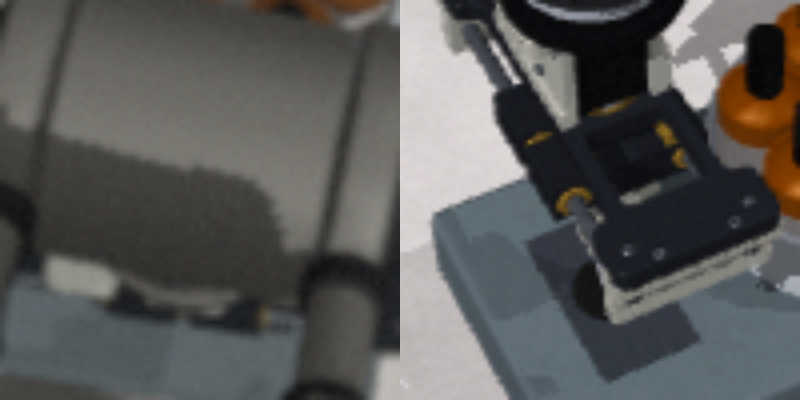

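Call:
step_arm(series="1 0 -0.02 0 0 0 0;1 0 -0.025 0 0 0 0;1 0 -0.025 0 0 0 0")

```text
time: 33.45
tool_pos: [483.9, -25.4, 95.0]
tcp_rot: [3.139, 0.002, -0.154]
contact_force: [-2.6, -12.7, -1.8]
grip_width: 0.3
finger_force: 6.3
```

Call:
step_arm(series="1 0 -0.02 0 0 0 0;1 0 -0.025 0 0 0 0;1 0 -0.025 0 0 0 0")

```text
time: 33.75
tool_pos: [484.0, -24.9, 95.0]
tcp_rot: [3.136, 0.002, -0.154]
contact_force: [-4.0, -21.1, -3.8]
grip_width: 0.3
finger_force: 10.2
```

Call:
step_arm(series="1 0 0.005 0 0 0 0;1 0 0.005 0 0 0 0;1 0 0.005 0 0 0 0;1 0 0.005 0 0 0 0;1 0 0.005 0 0 0 0;1 0 0.005 0 0 0 0;1 0 0.005 0 0 0 0;1 0 0.005 0 0 0 0")

```text
time: 34.55
tool_pos: [483.9, -25.0, 95.0]
tcp_rot: [3.137, 0.002, -0.154]
contact_force: [-4.1, -19.3, -2.7]
grip_width: 0.7
finger_force: 9.3
```

Call:
step_arm(series="1 0 0.4 0 0 0 0;1 0 0.85 0 0 0 0;1 0 0.85 0 0 0 0;1 0 0.85 0 0 0 0")

```text
time: 34.95
tool_pos: [474.2, -89.2, 95.4]
tcp_rot: [-3.14, 0.001, -0.157]
contact_force: [0.9, 0.8, 0.0]
grip_width: 0.4
finger_force: 0.0
```

Call:
step_arm(series="1 0 0 -1 0 0 0;1 0 0 -1 0 0 0;1 0 0 -1 0 0 0")

```text
time: 35.25
tool_pos: [476.9, -88.5, 179.5]
tcp_rot: [3.141, -0.008, -0.153]
contact_force: [0.5, -0.1, -0.2]
grip_width: 0.3
finger_force: 0.0
```

Call:
step_arm(series="1 -0.6 1 -0.7 0 0 0;1 -0.6 1 -0.7 0 0 0;1 -0.6 1 -0.7 0 0 0;1 -0.6 1 -0.7 0 0 0")

```text
time: 35.65
tool_pos: [414.6, -160.8, 231.6]
tcp_rot: [-3.141, -0.001, -0.156]
contact_force: [0.3, 1.1, -0.2]
grip_width: 0.4
finger_force: 0.0
```

Call:
step_arm(series="1 0 1 0 0 0 0;1 0 1 0 0 0 0;1 0 1 0 0 0 0;1 0 1 0 0 0 0")

```text
time: 36.05
tool_pos: [402.7, -238.5, 229.9]
tcp_rot: [-3.139, 0.002, -0.155]
contact_force: [0.0, 0.2, -0.4]
grip_width: 0.3
finger_force: 0.0
```

```bash
python3 - <<'E'
from h import *
np.set_printoptions(precision=1,suppress=True)
s=vision.capture("side"); W=cloud(s); print("ball",axis(W,(485.7,-24.3),9,104,124)); t=vision.capture("top")
for k in clusters(t,108,130,(460,510,-60,20)): print("top ball",k[:3])
for k in clusters(s,150,170,(540,700,-130,50)): print(k[:3])
cv2.imwrite("pics/crop8.png",np.hstack([cv2.resize(s["frame"][150:330,220:440],(489,400)),cv2.resize(t["frame"][150:310,270:380],(275,400))])[:,:,::-1])
E
```

```text
ball None
top ball (np.int32(59), array([483.7, -28.8, 119.6]), array([16.4, 16.8, 13.9]))
(np.int32(19), array([652.3, -85.3, 155.1]), array([12.5,  3.5, 11.2]))
(np.int32(17), array([610.9, -99.5, 158.8]), array([10.9, 11. , 12.8]))
```

View pics/crop8.png

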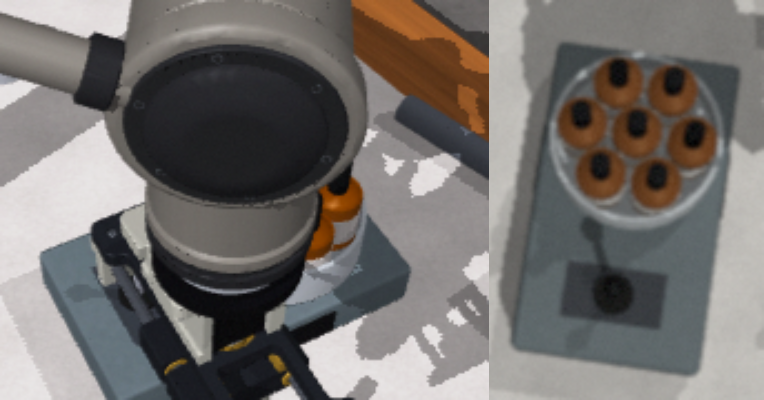

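The top view shows all seven bottles upright in the cup, one in the middle with six round it. The lever is back upright, with its ball at the same spot as at the start. The robot touches nothing.

```bash
python3 -c "
from plant import order; print(order.close_job())"
```

```text
the job is handed in; nothing more can be done
None
```

The job is handed in: all seven bottles stand upright in the cup, one in the middle with six round it; the lever was pushed left until the force showed it at its stop (the arm hid it from the cameras), held about a second, and sprang back upright, and the jar and tin were not touched.

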